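# Free a sagging locker bolt and hold the gate ajar

### The job

The small grey locker's barrel bolt has sagged, so the nose at its end is caught behind the bent-up lip of the keeper. Take the bolt by its upright knob, lift it and, keeping it lifted, pull it over the lip until it is drawn clear of the keeper; then, still by the knob, swing the sprung gate towards you and hold it still and ajar, about 25 degrees open (15 to 35 is fine), for a colleague to reach in. Finish while holding the knob - the gate closes by itself if let go - and never swing it wider than 40 degrees or disturb the glue stick, clip cup and staple carton standing about.

Things in the scene. Friction and masses are not known exactly. Their poses are not given: they have to be found in the camera images.
- locker: Small grey locker with a barred gate, fixed to the worktop; 280 wide (y), 112 deep (x), 130 high (mm), yaw varies. Origin on the worktop under mid-width, 62 mm behind its front face; x points to its back, y to the hinge side (left as faced), z up. Right of the gate stands the steel keeper; its front wall, 30 mm off the front face, keeps the gate shut while the bolt is in it.
- hinge (a point): Point on the gate's upright hinge axis, fixed to the locker at its frame's (-56, +100, 68) mm; axes as the locker's.
- lip_top (a point): Top middle of the keeper's bent-up lip, at the locker's (-78, -115, 103.5) mm; 12 mm thick along y. The bolt's nose hangs 7.5 mm below the lip's top on its far (-y) side: raise the bolt at least 8 mm (9 to 13 is good) before pulling, and keep it up for the first 25 mm of the pull.
- knob_grip (a point): Middle of the bolt's steel knob: upright cylinder, 18 mm across, 34 high; the point is 15 mm under its top, at height 163 mm while sagged. All else near is under 131 mm: pinch it from above, any yaw. Gate shut: at the locker's (-78, -72 + bolt, 163 + bolt_lift) mm; 173 mm from the hinge axis with the bolt home, about 138 drawn 36 mm. z up, y along the bolt to the hinge.
- bolt_knob: The same knob as a body; origin at the centre of the knob's bottom face, z up.
- bolt (a joint): How far the bolt is drawn, m: 0 home, 0.040 at its stop; drawn towards the hinge (along the gate, the locker's +y while shut). The lip stops a sagging bolt at about 0.003; the nose is past the lip at 0.025, the tip clear of the keeper at 0.028. About 1 N friction; it stays where left.
- bolt_lift (a joint): How far the bolt is lifted, m: 0 sagged, 0.014 at the top of the worn straps. It falls back by its weight (about 2 N).
- gate (a joint): Gate angle, rad: 0 shut, growing as the bolt end swings out towards the robot (seen from above clockwise about the hinge). A closer spring pulls it shut with about 0.3 N m at 0 and 0.5 N m at 0.45, some 4 N at the knob. Gate 196 mm wide, 108 high.
- glue_stick: Glue stick, 24 mm in diameter, 88 high, standing loose in front of the gate, where the gate would strike it if opened to about 50 degrees; origin at its foot's centre.
- clip_cup: Round dark cup of clips, 66 mm across, 35 high, loose on the worktop to the right in front of the locker; origin at its foot's centre.
- staple_box_1: Carton of staples, 34 x 60 x 19 mm, loose on the worktop to the left in front of the locker; origin under its centre.

How it is judged:
On the way:
1. the bolt, lifted by its knob at least 6 mm, is on its way over the lip (drawn more than 10 mm) with the gate still shut (value of joint bolt_lift above 0.006 m and value of joint bolt above 0.01 m and value of joint gate below 0.1 rad and contact force between the fingers and bolt_knob above 0.5 N), for 0.05 s.
At the end, for the whole second after the job is handed in: The fingers still hold the bolt's knob (more than 1 N), the bolt is drawn more than 25 mm, and the gate stands still (under 0.05 rad/s) between 0.26 and 0.62 rad (15 to 35 degrees) open; the glue stick is upright (value of joint gate between 0.26 and 0.62 rad and velocity of joint gate between -0.05 and 0.05 rad/s and value of joint bolt above 0.025 m and contact force between the fingers and bolt_knob above 1 N and angle between glue_stick's own z axis and vertical below 0.2 rad); the arm keeps its last pose, push and grip.
It fails at once if the gate is swung wider than 40 degrees (0.70 rad) (value of joint gate above 0.7 rad).
It fails at once if the glue stick, clip cup or staple carton is moved more than 20 mm (distance of any of glue_stick, clip_cup, staple_box_1 from where it was at the start of the episode above 0.02 m).
It also fails if it takes over 32 s, if anything falls off the work surface, if the arm or the gripper's body presses on something with over 40 N, if the wrist force passes 120 N, or if a joint passes its speed limit or range.

### The arm

A 6-joint arm with a two-finger parallel gripper is mounted at the origin on a cart in front of the work surface, level with it; the furniture and walls round the work are solid. World frame = base frame: x ahead of the robot, y to its left, z up, the work surface at z = 0. Lengths are in m, angles in rad, forces in N, time in s.
With the tool pointing down it reaches from about 0.25 to 0.85 m from the base axis. Payload 12.5 kg.
Tool frame: the origin (TCP) lies midway between the tips of the shut fingers; the grasp point (between the pads) lies manip.grip_depth behind it (manip.grip_depth is the distance from the TCP to the grasp point, in m); z points along the fingers, y is the line along which they close (so a half turn about z gives the same grasp; the last joint's range is limited). The gripper opens to 93 mm and grips with 3 to 60 N. Pads are 15 mm wide; open, the fingers measure 128 mm over their backs; the gripper's body (75 mm by 188 mm) begins 65 mm behind the grasp point.
Start: joints at [-1.238, 0.351, 1.652, -0, 1.139, -0.085], TCP at [0.223, -0.503, 0.219] pointing down, gripper open.
Joint ranges: [-2.75, 2.75], [-0.79, 2.1], [0.01, 2.65], [-1.57, 4.71], [0.07, 3.14], [-2.87, 2.87]. Speed limits (rad/s): [2.22, 2.22, 2.79, 3.14, 3.14, 3.14].

### API

Orientations are given as a unit quaternion [x, y, z, w].
In Python, from cell import monitor, cams, job, nets, manip gives the robot as it stands.
- The arm moves only by the shell command python3 -m crank 'ROWS' [FORCE]. ROWS is text: rows parted by semicolons, each of 5 numbers parted by spaces: the shift along the tool's x, y, z in m, then the turn about the tool's z in rad, then the opening, from 0 (shut) to 1 (fully open). In form: tx ty tz yaw claw; .... A call has 1 to 10 rows; each row is the pose to reach, as a shift and turn from the pose commanded when the call began, along the tool's axes at that moment; what a row does not reach only later rows make up. A row lasts 1/8 s, in which the tool goes at most 62.5 mm and 10.7 degrees, less where a joint would pass 70% of its speed; a pose out of reach is approached as far as the arm can. A call with a gripper value outside its range is refused whole. The fingers move at their own pace and stop on an object; FORCE is the grip in N (left out, the last holds). Time passes only in rows, so rows that repeat a pose let the fingers close. It gives the time, the measured TCP pose, the force, the opening and the grip force at its end, in the units of the state.
- monitor.sense(): the state, without advancing time (a new reading comes with each control period).
- cams.grab_frame(name): name is "scene" or "side" or "wrist"; returns a dict with "image" (384x512x3 uint8, blue, green, red), "range_z" (384x512 float32, m along the optical axis (not along the pixel's ray), 0 where there is no reading), "fov_y" (degrees; the focal length in pixels is half the picture's height over the tangent of half this angle, whatever the lens; pixels are square), "cx", "cy" (the principal point, pixels), "rvec" (rotation vector, rad) and "tvec" (3), from world to camera coordinates, as OpenCV has them. Camera axes: x right, y down, z forward; pixel columns grow to the right and rows downward; lengths in m; the calibration is good to about 2 mm. A picture is of the moment at which its call begins.
- job.job_done(): hands the job in; it is judged then, once.
Trained networks look in a picture, given as the dict that the camera call returned (one of the last four; its "shot" number tells which), for a name from the list of things; names that differ only in an ending like _2 or _b are one class to them, and where a whole thing is asked for, a point or a joint stands for the part that bears it (a point fixed in the world has none). Each returns a list of dicts, best first, with "p" (0 to 1); they miss things now and then, are a little off and sometimes report something else, mostly with a low value. They report only what shows in the picture. A call takes as long as a camera call.
- nets.look_for(picture, target): "uv" ([column, row] in pixels, amid what is visible of it).
The state is a dict: "clock": time; "q": joint angles; "qvel": joint speeds; "tau": joint torques, N m; "tcp_pos": TCP position; "tcp_rot": TCP orientation; "force": force on the tool from outside, world axes, zero at the start; "moment": the same for the moment, N m; "opening": finger opening in m; "gripper_force": force on a finger pad.
Only numpy, scipy, OpenCV 4.12 (cv2) and the standard library are available. Lean on these libraries where they do the work, as an engineer would, in place of code of your own. Each camera call takes 0.05 s, during which the arm holds its last target. There are 200 camera calls.

## Working session

There is one attempt and no reset: what is moved stays moved. The work goes in short steps, Python scripts to look and compute and a shell command to move; the robot and the scene stay as the last step left them, time stands still between calls to the robot, and variables do not carry over. Pictures are saved under pics/ and viewed, at most 10 in all, crops included, and the job is handed in when it is done.

```bash
mkdir -p pics; cat > h.py <<'E'
import numpy as np, cv2
from cell import monitor, cams, job, nets, manip
from scipy.spatial.transform import Rotation as R
def world(p,uv,z=None):
    f=p["image"].shape[0]/2/np.tan(np.radians(p["fov_y"])/2)
    uv=np.atleast_2d(uv).astype(float)
    M=R.from_rotvec(np.ravel(p["rvec"])).as_matrix(); t=np.ravel(p["tvec"])
    if z is None: z=p["range_z"][uv[:,1].round().astype(int),uv[:,0].round().astype(int)]
    c=np.c_[(uv[:,0]-p["cx"])/f*z,(uv[:,1]-p["cy"])/f*z,np.ones(len(uv))*z]
    return (c-t)@M
E
python3 - <<'E'
from h import *
s=monitor.sense(); print(s, manip.grip_depth)
for n in ["scene","side"]:
    p=cams.grab_frame(n); cv2.imwrite(f"pics/{n}0.png",p["image"])
    for t in ["bolt_knob","knob_grip","lip_top","hinge","locker","glue_stick","clip_cup","staple_box_1"]:
        for d in nets.look_for(p,t)[:2]: print(n,t,round(d["p"],2),np.round(d["uv"]),world(p,d["uv"]).round(4))
E
```

```text
{'clock': 0.0, 'q': array([-1.23760091e+00,  3.51231619e-01,  1.65242323e+00, -5.36344799e-06,
        1.13910121e+00, -8.45815139e-02]), 'qvel': array([ 0.0013695 ,  0.000713  , -0.00081688,  0.0006052 ,  0.00065042,
        0.00125164]), 'tau': array([ 5.94169760e-04, -4.97329330e+01, -2.85256094e+01,  6.99783443e-02,
        2.57843634e-02, -1.15988541e-04]), 'tcp_pos': array([ 0.22306937, -0.50235484,  0.21810429]), 'tcp_rot': array([ 9.78261622e-01,  2.07373722e-01, -7.45397685e-05, -5.76911505e-04]), 'force': array([ 0.17907886, -0.06483219, -0.06539392]), 'moment': array([ 0.03506834, -0.0071316 , -0.03703428]), 'gripper_force': 0.0, 'opening': 0.09318481934856801} 0.0188
scene bolt_knob 0.59 [295. 166.] [[ 0.4888 -0.0499  0.1756]]
scene lip_top 0.77 [254. 191.] [[0.5169 0.0565 0.1136]]
scene hinge 0.94 [256. 189.] [[0.5161 0.0516 0.1191]]
scene locker 0.93 [253. 191.] [[0.5182 0.0587 0.1145]]
scene glue_stick 0.72 [277. 238.] [[0.4397 0.0283 0.001 ]]
scene staple_box_1 0.57 [296. 169.] [[ 0.4869 -0.0532  0.1648]]
scene staple_box_1 0.55 [219. 246.] [[0.462  0.1839 0.0196]]
side bolt_knob 0.6 [279. 167.] [[ 0.5052 -0.0953  0.1079]]
side lip_top 0.61 [236. 193.] [[0.5348 0.0888 0.1291]]
side hinge 0.93 [238. 194.] [[0.5308 0.0912 0.1284]]
side locker 0.58 [243. 195.] [[0.521  0.0794 0.1228]]
side glue_stick 0.5 [300. 226.] [[0.0718 0.9076 0.7939]]
side glue_stick 0.48 [260. 193.] [[ 0.517  -0.0032  0.0764]]
side clip_cup 0.91 [316. 192.] [[ 0.42   -0.1747  0.0027]]
side staple_box_1 0.8 [242. 264.] [[0.4632 0.1988 0.0207]]
```

```bash
python3 - <<'E'
import cv2
a=cv2.imread("pics/scene0.png")[110:300,150:400];b=cv2.imread("pics/side0.png")[110:300,150:400]
cv2.imwrite("pics/c.png",cv2.resize(cv2.vconcat([a,b]),None,fx=1.57,fy=1.57))
E
```

```text
(no output)
```

View pics/c.png

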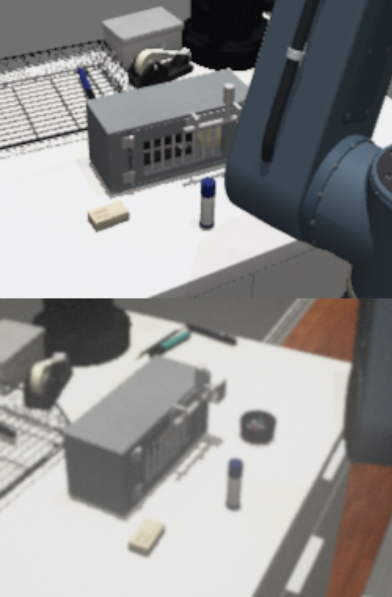

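The crops show the knob at about (295,169) in scene and (279,159) in side. The glue stick is at scene (282,237), the cup at side (315,192), and the carton lies to the left. Next I'll fit the locker's top face and the knob from the depth data.

```bash
python3 - <<'E'
from h import *
vv,uu=np.mgrid[0:384,0:512]; uv=np.c_[uu.ravel(),vv.ravel()]
A=[]
for n in ["scene","side"]:
    p=cams.grab_frame(n); w=world(p,uv); ok=(p["range_z"].ravel()>0)
    w=w[ok]; box=(abs(w[:,0]-.53)<.2)&(abs(w[:,1]-.04)<.22); w=w[box]
    t=w[(w[:,2]>.122)&(w[:,2]<.136)&(np.hypot(*(w[:,:2]-[.53,.06]).T)<.17)]
    print(n,len(t),"z",np.median(t[:,2]),cv2.minAreaRect((t[:,:2]*1000).astype(np.float32)))
    k=w[(w[:,2]>.145)&(w[:,2]<.19)&(np.hypot(*(w[:,:2]-[.49,-.05]).T)<.05)]
    print(" knob",len(k),k.mean(0).round(4),k.min(0).round(4),k.max(0).round(4)); 
    d=[x for x in nets.look_for(p,"bolt_knob")]; print(d)
    g=w[(w[:,2]>.02)&(w[:,2]<.1)&(np.hypot(*(w[:,:2]-[.43,.03]).T)<.03)]
    if len(g): print(" glue",len(g),np.median(g,0))
    A.append(t)
t=np.vstack(A); r=cv2.minAreaRect((t[:,:2]*1000).astype(np.float32)); print(r, cv2.boxPoints(r))
E
```

```text
scene 2165 z 0.12951906645953093 ((559.6575927734375, 20.460670471191406), (265.2186584472656, 140.50479125976562), 84.29954528808594)
 knob 87 [ 0.4889 -0.0525  0.1645] [ 0.483  -0.0648  0.1451] [ 0.4981 -0.0448  0.1806]
[{'uv': [296.3, 168.4], 'p': 0.63}]
side 2657 z 0.13036354497193156 ((563.656005859375, 21.12885284423828), (271.919677734375, 141.34274291992188), 80.9054946899414)
 knob 95 [ 0.4919 -0.05    0.1649] [ 0.4843 -0.0651  0.1454] [ 0.5023 -0.0442  0.181 ]
[{'uv': [277.0, 157.2], 'p': 0.58}, {'uv': [279.6, 171.1], 'p': 0.4}]
((561.7232666015625, 21.324180603027344), (270.2086181640625, 142.61508178710938), 82.05471801757812) [[ 472.4251  -102.62656]
 [ 613.6712  -122.33986]
 [ 651.0214   145.27492]
 [ 509.77533  164.98822]]
```

```bash
python3 - <<'E'
from h import *
from scipy.optimize import least_squares
vv,uu=np.mgrid[0:384,0:512]; uv=np.c_[uu.ravel(),vv.ravel()]
T=[];F=[];K=[]
for n in ["scene","side"]:
    p=cams.grab_frame(n); w=world(p,uv)[p["range_z"].ravel()>0]
    d=w[:,:2]-[.56,.02]; a=np.radians(-8); X=d@[np.cos(a),np.sin(a)]; Y=d@[-np.sin(a),np.cos(a)]
    t=w[(abs(w[:,2]-.13)<.004)&(abs(X)<.12)&(abs(Y)<.2)]; T.append(t)
    f=w[(w[:,2]>.02)&(w[:,2]<.12)&(abs(X)<.12)&(X<-.03)&(abs(Y-.02)<.15)]; F.append(f)
    K.append(w[(w[:,2]>.15)&(w[:,2]<.175)&(np.hypot(*(w[:,:2]-[.49,-.055]).T)<.02)])
K=np.vstack(K)
r=least_squares(lambda c:np.hypot(K[:,0]-c[0],K[:,1]-c[1])-.009,[.492,-.054],loss="soft_l1",f_scale=.002); print("knob",r.x,len(K))
t=np.vstack(T)
def fit(t):
    def e(q):
        d=t[:,:2]-q[:2];c,s=np.cos(q[2]),np.sin(q[2]);x=d@[c,s];y=d@[-s,c]
        return np.maximum(0,abs(x)-.056).sum()+np.maximum(0,abs(y)-.14).sum()
    from scipy.optimize import minimize
    b=min((minimize(e,[.555+i,.03,-.14+j],method="Nelder-Mead") for i in(-.01,0,.01) for j in(-.2,-.1,0,.1)),key=lambda r:r.fun); return b.x,b.fun,len(t)
for a in (*T,t):
    q=fit(a); c,s=np.cos(q[0][2]),np.sin(q[0][2]); o=q[0][:2]-[0,0]
    # top centre at locker x = -62+56=-6mm
    o=o+.006*np.array([c,s]); print(q,"yaw deg",np.degrees(q[0][2]),"origin",o,"pred knob",o+np.array([[c,-s],[s,c]])@[-.078,-.072])
    d=K[:,:2].mean(0)-o
E
```

```text
knob [ 0.49428222 -0.05526125] 114
(array([ 0.56720045,  0.01118768, -0.08319491]), np.float64(0.5777645295268072), 2210) yaw deg -4.7667172870748695 origin [0.5731797  0.01068908] pred knob [ 0.48946635 -0.05458017]
(array([ 0.56762969,  0.01256761, -0.090401  ]), np.float64(0.7573145727698034), 2682) yaw deg -5.17959580497607 origin [0.57360519 0.01202594] pred knob [ 0.48942368 -0.05263838]
(array([ 0.56724095,  0.0119604 , -0.08728356]), np.float64(1.341194804799601), 4892) yaw deg -5.0009795842264335 origin [0.57321811 0.01143736] pred knob [ 0.4892386  -0.05348907]
```

```bash
python3 - <<'E'
from h import *
vv,uu=np.mgrid[0:384,0:512]; uv=np.c_[uu.ravel(),vv.ravel()]
for n in ["scene","side"]:
    p=cams.grab_frame(n); w=world(p,uv)[p["range_z"].ravel()>0]
    t=w[(abs(w[:,2]-.13)<.004)&(abs(w[:,0]-.56)<.15)&(abs(w[:,1]-.02)<.22)]
    for y in np.arange(-.13,.18,.02):
        s=t[abs(t[:,1]-y)<.01]
        if len(s)>5: print(n,round(y,2),len(s),np.percentile(s[:,0],[0,2,5,50,95,98,100]).round(3))
M=w[(w[:,2]>.15)&(w[:,2]<.19)&(np.hypot(*(w[:,:2]-[.49,-.055]).T)<.03)]
print(M[:,2].max())
E
```

```text
scene -0.13 54 [0.538 0.539 0.54  0.583 0.614 0.617 0.617]
scene -0.11 114 [0.516 0.52  0.524 0.571 0.611 0.616 0.617]
scene -0.09 101 [0.502 0.508 0.51  0.573 0.614 0.614 0.616]
scene -0.07 126 [0.484 0.486 0.492 0.568 0.613 0.617 0.621]
scene -0.05 165 [0.486 0.491 0.511 0.558 0.614 0.617 0.622]
scene -0.03 153 [0.508 0.513 0.515 0.566 0.616 0.621 0.623]
scene -0.01 161 [0.511 0.512 0.515 0.561 0.616 0.621 0.625]
scene 0.01 182 [0.491 0.498 0.502 0.564 0.62  0.624 0.628]
scene 0.03 161 [0.514 0.516 0.518 0.569 0.62  0.625 0.628]
scene 0.05 172 [0.512 0.515 0.517 0.566 0.621 0.623 0.625]
scene 0.07 172 [0.516 0.518 0.52  0.57  0.623 0.625 0.629]
scene 0.09 173 [0.517 0.519 0.52  0.569 0.623 0.627 0.63 ]
scene 0.11 180 [0.517 0.521 0.523 0.571 0.626 0.628 0.634]
scene 0.13 182 [0.519 0.521 0.525 0.571 0.627 0.632 0.636]
scene 0.15 100 [0.521 0.524 0.524 0.566 0.623 0.629 0.633]
side -0.13 55 [0.507 0.508 0.51  0.575 0.611 0.616 0.617]
side -0.11 131 [0.472 0.473 0.505 0.568 0.612 0.615 0.617]
side -0.09 138 [0.473 0.484 0.522 0.568 0.613 0.618 0.619]
side -0.07 162 [0.485 0.488 0.496 0.558 0.614 0.618 0.621]
side -0.05 179 [0.488 0.492 0.498 0.56  0.615 0.62  0.622]
side -0.03 180 [0.511 0.512 0.514 0.564 0.616 0.62  0.624]
side -0.01 173 [0.512 0.515 0.517 0.566 0.618 0.621 0.624]
side 0.01 209 [0.489 0.493 0.499 0.562 0.619 0.622 0.627]
side 0.03 198 [0.516 0.516 0.518 0.568 0.621 0.625 0.627]
side 0.05 201 [0.516 0.518 0.521 0.57  0.622 0.626 0.631]
side 0.07 203 [0.517 0.519 0.52  0.57  0.623 0.627 0.631]
side 0.09 218 [0.518 0.52  0.523 0.574 0.624 0.628 0.63 ]
side 0.11 230 [0.52  0.521 0.524 0.574 0.627 0.63  0.633]
side 0.13 230 [0.521 0.523 0.525 0.573 0.627 0.631 0.635]
side 0.15 181 [0.523 0.524 0.527 0.57  0.627 0.631 0.636]
0.18048063333022524
```

```bash
cat >> h.py <<'E'
def to_tool(target):
    s=monitor.sense(); M=R.from_quat(s["tcp_rot"])
    y=M.as_matrix()[:,1]
    print("t",s["clock"],"tcp",s["tcp_pos"].round(4),"yang",np.degrees(np.arctan2(y[1],y[0])).round(2),"F",s["force"].round(2),"open",s["opening"].round(4),"g",s["gripper_force"])
    for q in np.atleast_2d(target): print("shift",M.inv().apply(np.array(q)-s["tcp_pos"]).round(4))
E
python3 -c "
from h import *
to_tool([.4935,-.055,.218])"
```

```text
Traceback (most recent call last):
  File "h.py", line 14, in to_tool
    print("t",s["clock"],"tcp",s["tcp_pos"].round(4),"yang",np.degrees(np.arctan2(y[1],y[0])).round(2),"F",s["force"].round(2),"open",s["opening"].round(4),"g",s["gripper_force"])
                                                                                                                                      ^^^^^^^^^^^^^^^^^^
AttributeError: 'float' object has no attribute 'round'
```

```bash
sed -i 's/s\["opening"\].round(4)/s["opening"]/' h.py
python3 -c "
from h import *
to_tool([.4935,-.055,.218])"
```

```text
t 1.3 tcp [ 0.2232 -0.5027  0.2186] yang -66.06 F [-0.23  0.37  0.25] open 0.09290609956336096 g 0.0
shift [ 0.4287 -0.2995  0.0006]
```

```bash
python3 -m crank '0.043 -0.03 0 0.05 1; 0.086 -0.06 0 0.1 1; 0.129 -0.09 0 0.15 1; 0.172 -0.12 0 0.2 1; 0.215 -0.15 0 0.25 1; 0.258 -0.18 0 0.3 1; 0.301 -0.21 0 0.35 1; 0.344 -0.24 0 0.4 1; 0.387 -0.27 0 0.45 1; 0.4287 -0.2995 0 0.49 1'; python3 -m crank '0 0 0 0 1;0 0 0 0 1'
python3 - <<'E'
from h import *
to_tool([.4935,-.055,.144])
p=cams.grab_frame("wrist"); cv2.imwrite("pics/w1.png",p["image"])
for d in nets.look_for(p,"bolt_knob"): print(d,world(p,d["uv"]))
vv,uu=np.mgrid[0:384,0:512]; w=world(p,np.c_[uu.ravel(),vv.ravel()])
k=w[(w[:,2]>.165)&(w[:,2]<.186)&(np.hypot(*(w[:,:2]-[.4935,-.055]).T)<.03)]
print(len(k),k.mean(0),k.min(0),k.max(0))
E
```

```text
clock: 2.55
tcp_pos: [0.4943, -0.0533, 0.2188]
tcp_rot: [0.999, -0.037, 0.0, 0.0]
force: [-0.7, -0.5, 0.2]
opening: 0.0931
gripper_force: 0.0
clock: 2.8
tcp_pos: [0.4932, -0.0552, 0.2185]
tcp_rot: [0.999, -0.036, -0.0, 0.0]
force: [0.1, -0.0, -0.5]
opening: 0.0932
gripper_force: 0.0
t 2.8 tcp [ 0.4932 -0.0552  0.2185] yang -94.09 F [ 0.11 -0.04 -0.47] open 0.09318376903115837 g 0.0
shift [ 0.0003 -0.0003  0.0745]
{'uv': [253.0, 205.6], 'p': 0.93} [[ 0.49880668 -0.05407318  0.17761679]]
408 [ 0.49517528 -0.05542288  0.17584915] [ 0.48535695 -0.06401961  0.16503996] [ 0.50230549 -0.04678398  0.17892502]
```

View pics/w1.png

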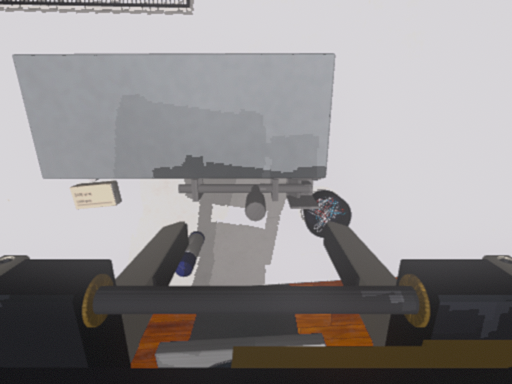

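The wrist view shows the knob at (254,207) midway between the fingers. The locker's edges run level in the picture, so the yaw is right. Next I'll descend and grip.

```bash
python3 -m crank '0.001 0 0.035 0 1; 0.001 0 0.065 0 1; 0.001 0 0.0745 0 1; 0.001 0 0.0745 0 1; 0.001 0 0.0745 0 0; 0.001 0 0.0745 0 0;0.001 0 0.0745 0 0; 0.001 0 0.0745 0 0; 0.001 0 0.0745 0 0; 0.001 0 0.0745 0 0' 45
```

```text
clock: 4.15
tcp_pos: [0.4945, -0.055, 0.1441]
tcp_rot: [0.999, -0.036, -0.0, -0.0]
force: [-0.8, 0.3, 0.7]
opening: 0.0375
gripper_force: 0.0
```

Still closing. I'll let it finish, then lift 11 mm.

```bash
python3 -m crank '0 0 0 0 0;0 0 0 0 0;0 0 0 0 0;0 0 0 0 0; 0 0 0 0 0;0 0 0 0 0'; python3 -m crank '0 0 -0.004 0 0; 0 0 -0.008 0 0; 0 0 -0.011 0 0; 0 0 -0.011 0 0; 0 0 -0.011 0 0'
```

```text
clock: 4.9
tcp_pos: [0.4945, -0.0551, 0.1441]
tcp_rot: [0.999, -0.036, 0.0, 0.0]
force: [0.4, -0.3, -1.0]
opening: 0.0171
gripper_force: 45.0
clock: 5.52
tcp_pos: [0.4945, -0.055, 0.1551]
tcp_rot: [0.999, -0.036, -0.0, -0.0]
force: [0.3, 0.1, -2.1]
opening: 0.017
gripper_force: 45.0
```

```bash
python3 -m crank '0 -0.005 0 0 0; 0 -0.010 0 0 0; 0 -0.015 0 0 0; 0 -0.02 0 0 0; 0 -0.025 0 0 0; 0 -0.03 0 0 0; 0 -0.034 0 0 0; 0 -0.035 0 0 0; 0 -0.035 0 0 0'
python3 - <<'E'
from h import *
p=cams.grab_frame("side"); cv2.imwrite("pics/s2.png",cv2.resize(p["image"][100:260,180:400],None,fx=3,fy=3))
to_tool([.5277,.1149,.155])
E
```

```text
clock: 6.65
tcp_pos: [0.4969, -0.02, 0.1551]
tcp_rot: [0.999, -0.036, -0.0, -0.0]
force: [-1.3, -0.1, -1.6]
opening: 0.0174
gripper_force: 45.0
t 6.7 tcp [ 0.4969 -0.0201  0.1551] yang -94.14 F [-2.18  0.98 -2.57] open 0.017186481382746772 g 44.99958265107125
shift [ 2.090e-02 -1.368e-01  1.000e-04]
```

View pics/s2.png

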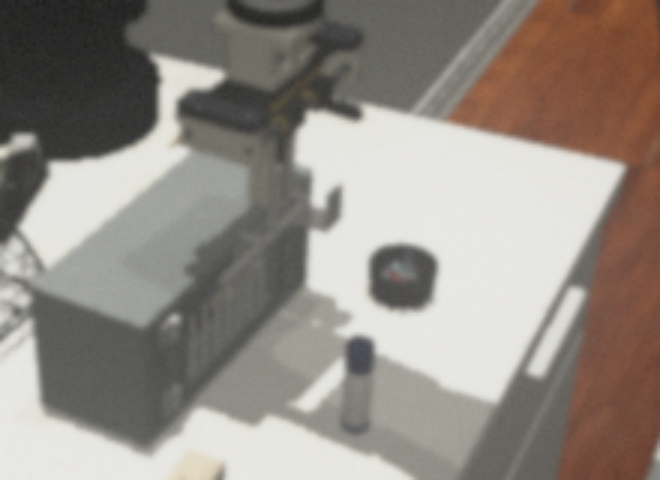

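The side view shows the fingers on the knob and the bolt drawn clear of the keeper (about (325,205) in the crop). The glue stick and cup haven't moved. Now I'll swing along the arc about the hinge.

```bash
python3 -m crank '-0.0068 -0.0013 0 0.05 0; -0.0136 -0.0029 0 0.1 0; -0.0202 -0.0048 0 0.15 0; -0.0268 -0.0071 0 0.2 0; -0.0332 -0.0097 0 0.25 0; -0.0395 -0.0126 0 0.3 0; -0.0457 -0.0159 0 0.35 0; -0.0516 -0.0194 0 0.4 0; -0.0562 -0.0224 0 0.44 0; -0.0562 -0.0224 0 0.44 0'; python3 -m crank '0 0 0 0 0; 0 0 0 0 0; 0 0 0 0 0; 0 0 0 0 0'
python3 - <<'E'
from h import *
to_tool([.5277,.1149,.155])
p=cams.grab_frame("side"); cv2.imwrite("pics/s3.png",cv2.resize(p["image"][100:260,180:400],None,fx=3,fy=3))
w=cams.grab_frame("wrist"); cv2.imwrite("pics/w3.png",w["image"])
for n,q in (("side",p),("wrist",w)):
  for d in nets.look_for(q,"glue_stick")[:1]: print(n,d,world(q,d["uv"]))
E
```

```text
clock: 7.95
tcp_pos: [0.4432, 0.006, 0.1555]
tcp_rot: [0.967, -0.253, 0.001, -0.0]
force: [2.8, -3.0, -2.2]
opening: 0.017
gripper_force: 45.0
clock: 8.45
tcp_pos: [0.4427, 0.0062, 0.1552]
tcp_rot: [0.967, -0.253, 0.0, -0.0]
force: [4.0, -0.9, -1.3]
opening: 0.017
gripper_force: 45.0
t 8.45 tcp [0.4427 0.0062 0.1552] yang -119.35 F [ 4.05 -0.93 -1.35] open 0.017049348445761562 g 44.99956345651299
shift [ 0.0208 -0.1364  0.0002]
side {'uv': [298.1, 226.9], 'p': 0.71} [[0.38215062 0.05860749 0.05829342]]
wrist {'uv': [127.1, 225.3], 'p': 0.53} [[0.4710975  0.17260257 0.01741316]]
```

View pics/s3.png

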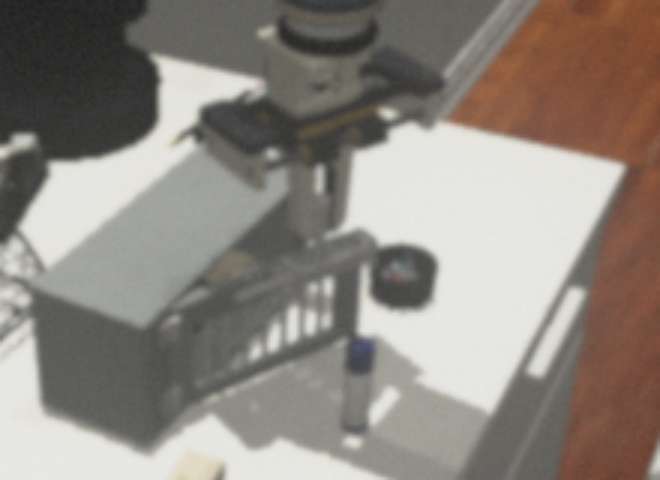

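View pics/w3.png

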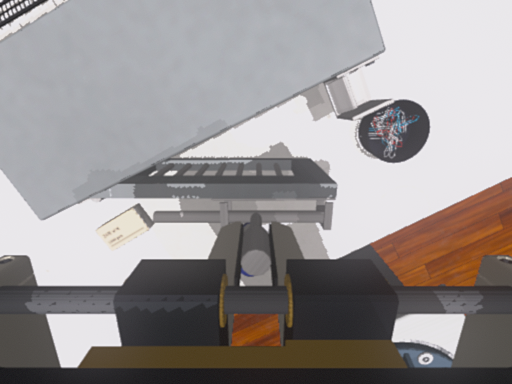

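Both views show the gate standing open about 25°, parallel to the tool axis at row 190 in the wrist view. The knob is held at (255,220), and the glue stick is upright and unmoved at (358,385) in the side crop. The force reads about 4 N, which matches the closer spring. I'm handing the job in.

```bash
python3 -c "
from h import *
print(job.job_done())"
```

```text
the job is handed in; nothing more can be done
None
```

I lifted the bolt about 11 mm and drew it about 35 mm clear of the keeper. I handed the job in with the gate held about 25° open by the knob and nothing disturbed in the last pictures; the hand-in returned no verdict.

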